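# Pack the spatula in the sterilising case and slide its lid home

### The arm

A 6-joint arm with a two-finger parallel gripper is mounted at the origin on a cart in front of the work surface, level with it; the furniture and walls round the work are solid. World frame = base frame: x ahead of the robot, y to its left, z up, the work surface at z = 0. Lengths are in m, angles in rad, forces in N, time in s.
With the tool pointing down it reaches from about 0.25 to 0.725 m from the base axis. Payload 4 kg.
Tool frame: the origin (TCP) lies on the centre line of the jaws, within the pads' length; the fingertips stand tip_reach ahead of it and the grasp point (between the pads) lies 5 mm behind it (tip_reach is the distance from the TCP to the fingertips, in m); z points along the fingers, y is the direction in which the jaws open and shut (so a half turn about z gives the same grasp; the last joint's range is limited). The gripper opens to 85 mm and grips with 20 to 120 N. Pads are 22 mm wide; open, the fingers measure 114 mm over their backs; the gripper's body (76 mm by 85 mm) begins 54 mm behind the grasp point. The pads swing forward as they close: fully open they stand 13 mm farther back than shut.
Start: joints at [1.167, 0.241, 0.005, 1.335, 0, 1.571], TCP at [0.196, 0.46, 0.245] pointing down, gripper open.
Joint ranges: [-2.72, 2.72], [-1.05, 1.87], [-1.09, 1.28], [-1.99, 2.15], [-1.42, 1.44], [-3.14, 3.14]. Speed limits (rad/s): [2.79, 2.79, 3.14, 3.14, 3.14, 3.14].

### API

Orientations are given as a unit quaternion [x, y, z, w].
In Python, from workcell import * gives the robot as it stands.
- The arm moves only by the tool arm_command, never from a script. Its arguments are lists of equal length, an entry for each row: "translation": the shift along the tool's x, y, z in cm, a list of three; "turn": the turn about the tool's z in rad; "hand": the closure, from 0 (fully open) to 1 (shut). In form: {"translation": [[x, y, z], ...], "turn": [turn, ...], "hand": [hand, ...]}. A call has 1 to 5 rows; each row is the pose to reach, as a shift and turn from the pose commanded when the call began, along the tool's axes at that moment; what a row does not reach only later rows make up. A row lasts 1/12 s, in which the tool goes at most 41.7 mm and 7.16 degrees, less where a joint would pass 70% of its speed; a pose out of reach is approached as far as the arm can. A call with a gripper value outside its range is refused whole. The fingers move at their own pace and stop on an object; the grip force is fixed at half the most. Time passes only in rows, so rows that repeat a pose let the fingers close. It gives the time, the measured TCP pose, the force and the opening at its end, in the units of the state.
- get_obs(): the state, without advancing time (a new reading comes with each control period).
- camera(name): name is "scene" or "top" or "wrist"; returns (picture, depth): 480x640x3 uint8, red, green, blue; 480x640 float32, m along the optical axis (not along the pixel's ray), 0 where there is no reading.
- camera_info(name): a dict with "mtx" (3x3 intrinsics, pixels), "world_to_cam" (4x4, takes a point from world to camera coordinates). Camera axes: x right, y down, z forward; pixel columns grow to the right and rows downward; lengths in m; the calibration is good to about 2 mm. A picture is of the moment at which its call begins: read the wrist's pose just before it. camera_info takes no time and is no camera call; for the wrist camera it gives the pose at the moment of the call.
- job_done(): hands the job in, once; it reports no verdict.
Trained networks look in the newest picture that a camera, given by its name, has taken for a name from the list of things; names that differ only in an ending like _2 or _b are one class to them, and where a whole thing is asked for, a point or a joint stands for the part that bears it (a point fixed in the world has none). Each returns a list of dicts, best first, with "conf" (0 to 1); they miss things now and then, are a little off and sometimes report something else, mostly with a low value. They report only what shows in the picture. A call takes as long as a camera call.
- search_frame(camera, name): "location" ([row, column] in pixels, amid what is visible of it).
- spot_point(camera, name): "location" ([row, column] in pixels: a listed point, or the origin of a listed thing).
The state is a dict: "clock": time; "joint_pos": joint angles; "joint_vel": joint speeds; "tau": joint torques, N m; "eef_pos": TCP position; "tool_rot": TCP orientation; "ft_force": force on the tool from outside, world axes, zero at the start; "ft_torque": the same for the moment, N m; "grip_width": finger opening in m.
Only numpy, scipy, OpenCV 4.12 (cv2) and the standard library are available. Lean on these libraries where they do the work, as an engineer would, in place of code of your own. Each camera call takes 0.05 s, during which the arm holds its last target. There are 200 camera calls.

### The job

Get the instrument case ready for the dry-heat oven: take the clean spatula from the draining mat and lay it flat and lengthwise in the empty trough, parallel to the forceps already packed in the other one. Then close the case by sliding its lid into the grooves from the open (flared) end until it is fully home against the closed end, and let go. Leave the forceps lying in their trough and do not disturb the bottles and the flask standing around.

Things in the scene. Friction and masses are not known exactly. Their poses are not given: they have to be found in the camera images.
- case: Stainless-steel instrument case, open on top, fixed (does not move). 153 mm wide (x), 218 mm long (y), 38.5 mm tall. Origin on the bench under its middle; y along its length to the OPEN end, z up. Inner floor at z = 6 mm, free from y = -106 to +104; a rib 4 mm wide, 5 mm high along x = 0 parts it into two troughs. Folded-in rims (tops 38.5 mm) over the long sides leave 129 mm clear between them.
- empty_trough (a point): Point on the floor at the middle of the empty trough (x = +34 mm, y = 0, z = 6 mm in the case's frame; axes as the case's). The trough is clear from the rib at 32 mm on one side to the ledge at 31 mm on the other.
- full_trough (a point): Point on the floor at the middle of the other trough, in which the forceps lie (x = -34 mm, y = 0, z = 6 mm in the case's frame; axes as the case's).
- groove_mouth (a point): Middle of the open end, half-way up the two lid grooves (y = +104, z = 33 mm in the case's frame). Grooves: ledge tops z = 30 mm, rim undersides z = 36 mm, backs at x = +-73 mm: 6 mm high, 146 mm across, for a lid 4 mm thick, 142 mm wide. As a lead-in, rims, backs and ledges bend apart about 4 mm, reaching y = +122 mm. The sill below is lower (29 mm).
- groove_end (a point): Middle of the closed end wall's inner face at groove height (y = -106, z = 33 mm in the case's frame); the wall is 38.5 mm high and stops the lid. When home, the lid's middle is at y = -1 mm and its underside on the ledges at z = 30 mm in the case's frame.
- lid_handle (a point): Centre of the loose lid's handle bar. Lid: steel plate 142 mm wide (x), 210 long (y, the way it slides), 4 thick, flat on the bench, handle up, alike either way round, 0.24-0.39 kg, balanced at the handle. Bar across its middle: 82 mm along x, 12 thick along y, 16 tall, on two legs; centre 30 mm above the lid's underside, 18 mm gap below the bar.
- spatula_mid (a point): Centre, half-way up, of the steel spatula: 182 mm long (its y), 12 mm wide (x), 6 mm thick (z), about 30 g. It lies flat on the mat; either end may point either way.
- mat: Black rubber draining mat, 240 x 110 x 3 mm, fixed; origin under its middle, x along its length. The spatula lies on it, about along its length.
- forceps_mid (a point): Centre, half-way up, of the blunt steel forceps, 136 mm long (y), 21 mm wide (x), 10 mm thick (z), lying loose on the floor of the other trough.
- flask: Conical glass flask with stopper, 82 mm across, 143 mm tall, standing behind the case; origin at the middle of its foot. Bystander.
- wash_bottle: Wash bottle with a red cap and bent spout, 68 x 114 x 203 mm, standing behind the case, to the right; origin at its foot. Bystander.
- sample_2: White sample bottle with a blue cap, 51 mm across, 100 mm tall, standing behind the case, to the left; origin at its foot. Bystander.

How it is judged:
On the way:
1. the spatula lies flat and lengthwise in the empty trough, let go (x of spatula_mid in the frame of empty_trough between -0.026 and 0.026 m and y of spatula_mid in the frame of empty_trough between -0.025 and 0.025 m and z of spatula_mid in the frame of empty_trough between -0.002 and 0.008 m and angle between the y axis of spatula_mid and the y axis of case, either way round below 0.2 rad and contact force between the fingers and spatula below 0.05 N), for 0.2 s.
At the end, for the whole second after the job is handed in: Spatula flat on the floor of the once empty trough (middle within 25 mm, parallel within 0.2 rad); forceps flat in theirs (0.3 rad); lid level in both grooves, home within 5 mm of the closed end; all released and at rest (x of spatula_mid in the frame of empty_trough between -0.026 and 0.026 m and y of spatula_mid in the frame of empty_trough between -0.025 and 0.025 m and z of spatula_mid in the frame of empty_trough between -0.002 and 0.008 m and angle between the y axis of spatula_mid and the y axis of case, either way round below 0.2 rad and x of forceps_mid in the frame of full_trough between -0.03 and 0.03 m and z of forceps_mid in the frame of full_trough between 0 and 0.012 m and angle between the y axis of forceps_mid and the y axis of case, either way round below 0.3 rad and y of lid_handle in the frame of case between -0.006 and 0.004 m and x of lid_handle in the frame of case between -0.005 and 0.005 m and z of lid_handle in the frame of case between 0.056 and 0.0645 m and angle between the z axis of lid_handle and the z axis of case, either way round below 0.03 rad and angle between the y axis of lid_handle and the y axis of case, either way round below 0.04 rad and linear speed of each of lid, spatula below 0.01 m/s); the robot touches nothing.
It fails at once if a bystander (flask, wash bottle or sample bottle) is pushed more than 25 mm or tipped (distance of any of flask, wash_bottle, sample_2 from where it was at the start of the episode above 0.025 m or angle between any of flask, wash_bottle, sample_2's own z axis and vertical above 0.35 rad).
It also fails if it takes over 56 s, if anything falls off the work surface, if the arm or the gripper's body presses on something with over 40 N, if the wrist force passes 120 N, or if a joint passes its speed limit or range.

## Working session

There is one attempt and no reset: what is moved stays moved. The work goes in short steps, Python scripts to look and compute and a tool call to move; the robot and the scene stay as the last step left them, time stands still between calls to the robot, and variables do not carry over. Pictures are saved under pics/ and viewed, about 8 in all and at most 12, crops included, and the job is handed in when it is done.

Besides the shell and the picture viewer there is one more tool, called after "Emit:" in YAML: its name, and indented under it one key for each argument. arm_command: Moves the arm, as the interface text tells. Its arguments: {"type":"object","properties":{"translation":{"type":"array","items":{"type":"array","items":{"type":"number"}}},"turn":{"type":"array","items":{"type":"number"}},"hand":{"type":"array","items":{"type":"number"}}},"required":["translation","turn","hand"]}

```bash
mkdir -p pics; ls; cat > h.py <<'E'
from workcell import *
import numpy as np, cv2
from scipy.spatial.transform import Rotation as R
def pix2w(cam,rc,depth=None,z=None,info=None):
    i=info or camera_info(cam); K=np.array(i["mtx"]); T=np.linalg.inv(np.array(i["world_to_cam"]))
    r=T[:3,:3]@np.linalg.inv(K)@np.array([rc[1],rc[0],1.])
    s=depth if depth is not None else (z-T[2,3])/r[2]
    return T[:3,3]+s*r
def cloud(cam,d,info=None):
    i=info or camera_info(cam); K=np.array(i["mtx"]); T=np.linalg.inv(np.array(i["world_to_cam"]))
    v,u=np.mgrid[0:d.shape[0],0:d.shape[1]]
    p=np.stack([u,v,np.ones_like(u)],-1)@np.linalg.inv(K).T*d[...,None]
    return p@T[:3,:3].T+T[:3,3]
E
python3 - <<'E'
from h import *
o=get_obs(); print({k:np.round(v,3) for k,v in o.items()})
for c in ["top","scene"]:
    p,d=camera(c); cv2.imwrite(f"pics/{c}0.png",p[...,::-1]); np.save(f"pics/{c}0.npy",d)
    T=np.linalg.inv(camera_info(c)["world_to_cam"]);print(c,T[:3,3].round(3),T[:3,2].round(2))
    for n in ["case","empty_trough","full_trough","groove_mouth","groove_end","lid_handle","spatula_mid","mat","forceps_mid","flask","wash_bottle","sample_2"]:
        r=spot_point(c,n)[:2]
        for q in r:
            a,b=q["location"]; dd=d[int(min(max(a,0),479)),int(min(max(b,0),639))]
            print(n,round(q["conf"],2),np.round([a,b]),pix2w(c,(a,b),depth=dd).round(3))
E
```

```text
pics
{'clock': np.float64(0.0), 'joint_pos': array([1.167, 0.241, 0.004, 1.335, 0.   , 1.571]), 'joint_vel': array([-0.   , -0.001, -0.   ,  0.001,  0.002,  0.   ]), 'tau': array([-1.0000e-03, -3.7232e+01,  2.5241e+01,  1.7000e-02, -0.0000e+00,
       -0.0000e+00]), 'eef_pos': array([0.196, 0.459, 0.244]), 'tool_rot': array([ 0.201,  0.98 , -0.001, -0.   ]), 'ft_force': array([-0.016,  0.648,  0.276]), 'ft_torque': array([0.027, 0.022, 0.009]), 'grip_width': np.float64(0.085)}
top [ 0.515 -0.059  1.083] [ 0.08 -0.02 -1.  ]
case 0.59 [276. 326.] [ 0.509 -0.114  0.008]
empty_trough 0.66 [282. 380.] [ 0.495 -0.226  0.029]
full_trough 0.68 [295. 325.] [ 0.47  -0.112  0.003]
groove_mouth 0.95 [270. 280.] [ 0.522 -0.019  0.005]
groove_mouth 0.64 [287. 450.] [ 0.484 -0.377  0.006]
groove_end 0.91 [283. 380.] [ 0.493 -0.225  0.031]
spatula_mid 0.91 [278. 451.] [ 0.502 -0.378  0.006]
mat 0.68 [264. 331.] [ 0.533 -0.126  0.008]
mat 0.58 [284. 451.] [ 0.491 -0.379  0.007]
forceps_mid 0.55 [292. 331.] [ 0.475 -0.124  0.004]
flask 0.69 [190. 332.] [ 0.679 -0.125  0.075]
wash_bottle 0.55 [184. 389.] [ 0.696 -0.243  0.049]
sample_2 0.96 [184. 231.] [0.692 0.075 0.078]
scene [ 0.116 -0.435  0.736] [ 0.5   0.42 -0.76]
case 0.39 [373. 442.] [ 0.487 -0.378  0.007]
empty_trough 0.55 [276. 344.] [ 0.541 -0.133  0.01 ]
full_trough 0.96 [294. 316.] [ 0.474 -0.117  0.009]
groove_mouth 0.63 [245. 291.] [0.54  0.003 0.001]
groove_end 0.82 [311. 370.] [ 0.491 -0.227  0.04 ]
lid_handle 0.77 [194. 205.] [0.51  0.227 0.032]
spatula_mid 0.69 [366. 447.] [ 0.503 -0.378  0.006]
mat 0.76 [373. 443.] [ 0.487 -0.379  0.007]
forceps_mid 0.61 [292. 311.] [ 0.472 -0.107  0.009]
flask 0.71 [366. 447.] [ 0.503 -0.378  0.007]
flask 0.67 [230. 388.] [ 0.669 -0.145  0.038]
wash_bottle 0.94 [256. 442.] [ 0.677 -0.262  0.037]
sample_2 0.68 [185. 315.] [0.69  0.065 0.022]
```

View pics/top0.png

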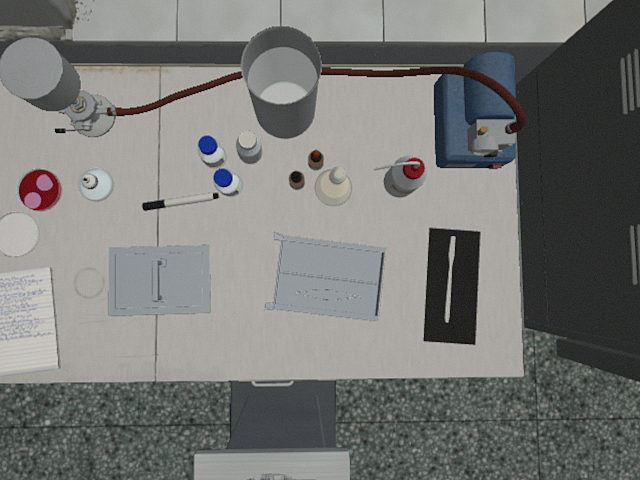

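View pics/scene0.png

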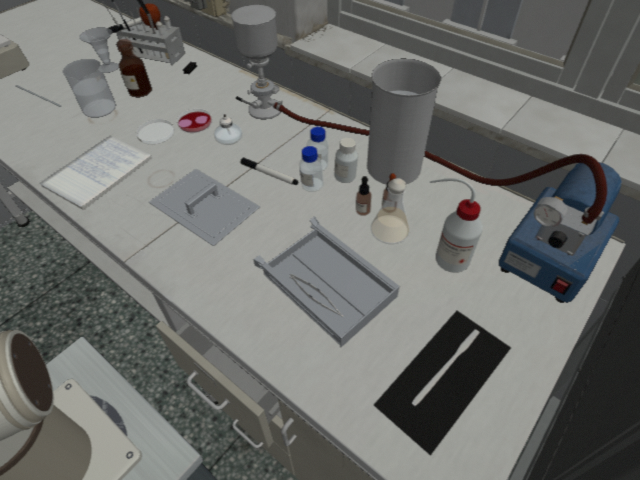

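The top view shows the case at about (330, 277) with its flared end to the left and the forceps in the near (low-x) trough. The lid is at (158, 280), and the spatula runs along world x at (450, 278). Next I'll fit these poses from the depth.

```bash
python3 - <<'E'
from h import *
import workcell; print([n for n in dir(workcell) if not n.startswith('_')], globals().get('tip_reach'))
o=get_obs(); print(R.from_quat(o["tool_rot"]).as_matrix().round(3))
def rect(P,n):
    if len(P)<5: print(n,len(P));return
    (c,s,a)=cv2.minAreaRect((P[:,:2]*1000).astype(np.float32)); print(n,len(P),np.round(c,1),np.round(s,1),round(a,2),"z",np.percentile(P[:,2],[5,50,95]).round(4))
for c in ["top","scene"]:
    d=np.load(f"pics/{c}0.npy"); W=cloud(c,d); im=cv2.imread(f"pics/{c}0.png").astype(int); g=im.mean(-1); ok=d>0
    def box(x0,x1,y0,y1,z0,z1): 
        return ok&(W[...,0]>x0)&(W[...,0]<x1)&(W[...,1]>y0)&(W[...,1]<y1)&(W[...,2]>z0)&(W[...,2]<z1)
    print(c,"bench z",np.median(W[box(.3,.8,0.05,.1,-.02,.02)][:,2]).round(4))
    m=box(.38,.62,-.27,.06,.033,.06); rect(W[m],"case rim incl flare")
    m=box(.38,.62,-.27,.06,.033,.06)&(W[...,1]<-.03); rect(W[m],"rim noflare")
    m=box(.38,.62,-.21,-.03,.033,.06)
    for nm,mm in (("near",m&(W[...,0]<.5)),("far",m&(W[...,0]>.5))):
        P=W[mm]; k=np.polyfit(P[:,1],P[:,0],1); res=P[:,0]-np.polyval(k,P[:,1]); print(nm,"slope",k[0].round(4),"x at y=-.12",np.polyval(k,-.12).round(4),"band",np.percentile(res,[2,98]).round(4))
    m=box(.38,.62,.1,.38,.018,.06); rect(W[m],"handle")
    m=box(.38,.65,.08,.4,.0025,.06)&(g<200); rect(W[m],"lid")
    m=box(.38,.65,-.47,-.3,-.01,.03)&(g>110); P=W[m]; 
    m2=box(.4,.6,-.43,-.33,-.01,.03)&(g>110); rect(W[m2],"spatula")
    rect(W[box(.3,.7,-.47,-.3,-.01,.03)&(g<60)],"mat")
E
```

```text
['Unreachable', 'camera', 'camera_info', 'get_obs', 'job_done', 'search_frame', 'spot_point', 'tip_reach'] 0.014
[[-0.92   0.393 -0.   ]
 [ 0.393  0.92  -0.   ]
 [ 0.    -0.    -1.   ]]
top bench z 0.0007
case rim incl flare 1353 [ 507.8 -112.9] [230.9 156.7] 82.94 z [0.0359 0.0392 0.0435]
rim noflare 1152 [ 505.9 -125. ] [206.9 151.1] 82.76 z [0.0358 0.039  0.0419]
near slope 0.1275 x at y=-.12 0.436 band [-0.0054  0.0052]
far slope 0.1274 x at y=-.12 0.577 band [-0.0051  0.0053]
handle 330 [503.9 233.7] [81.1 13.5] 1.43 z [0.0248 0.0379 0.0414]
lid 9189 [515.  240.1] [269.9 319.8] 0.01 z [0.0027 0.0049 0.0098]
spatula 422 [ 502.3 -374.3] [208.2  69.1] 13.1 z [-0.0005  0.0055  0.0094]
mat 5235 [ 486.7 -380.7] [109.1 237.8] 85.32 z [0.0002 0.0035 0.0068]
scene bench z 0.0013
case rim incl flare 1652 [ 505.4 -113.3] [232.5 158.4] 82.37 z [0.0345 0.0397 0.043 ]
rim noflare 1428 [ 505.  -125.5] [207.8 152.7] 83.05 z [0.0345 0.0396 0.0419]
near slope 0.125 x at y=-.12 0.4343 band [-0.0049  0.0064]
far slope 0.1247 x at y=-.12 0.5758 band [-0.0054  0.0058]
handle 322 [502.1 232.7] [82.4 15.8] 0.29 z [0.0219 0.0359 0.0407]
lid 5580 [515. 240.] [270.  319.9] 0.01 z [0.0027 0.0053 0.0264]
spatula 579 [ 505.8 -356.1] [ 59.6 186.1] 87.35 z [0.0017 0.0066 0.0091]
mat 8362 [ 487.8 -382.6] [108. 240.] 85.58 z [0.0027 0.0047 0.0067]
```

Emit:
arm_command:
  translation:
    - [0,0,0]
  turn: [0]
  hand: [0.3]

```text
clock: 1.38
eef_pos: [0.1965, 0.4598, 0.2453]
tool_rot: [0.201, 0.98, -0.0, 0.0]
ft_force: [0.1, 0.6, -0.2]
grip_width: 0.0753
```

```bash
python3 - <<'E'
from h import *
for c in ["top","scene"]:
    im=cv2.imread(f"pics/{c}0.png").astype(int); g=im.mean(-1)
    n,l,st,ce=cv2.connectedComponentsWithStats(((g>110)).astype(np.uint8))
    for i in range(1,n):
        if 80<st[i,4]<1500:
            v,u=np.nonzero(l==i); P=np.array([pix2w(c,(a,b),z=.009) for a,b in zip(v,u)])
            m=P.mean(0)
            if .45<m[0]<.55 and -.42<m[1]<-.33:
                ctr,s,a=cv2.minAreaRect((P[:,:2]*1000).astype(np.float32))
                w=np.linalg.svd(P[:,:2]-m[:2],full_matrices=False)[2][0]
                print(c,st[i,4],ctr,s,a,"mean",m.round(4),"dir",w.round(4))
                t=(P[:,:2]-m[:2])@w; q=(P[:,:2]-m[:2])@[-w[1],w[0]]
                for lo in np.arange(-.1,.1,.02):
                    k=(t>=lo)&(t<lo+.02); 
                    if k.sum(): print(round(lo,2),k.sum(),q[k].min().round(4),q[k].max().round(4))
E
```

```text
top 374 (501.34600830078125, -375.45062255859375) (11.576313972473145, 181.40716552734375) 84.56440734863281 mean [ 0.5036 -0.3751  0.009 ] dir [-0.9946  0.1033]
-0.1 18 -0.0033 0.0054
-0.08 50 -0.0058 0.005
-0.06 51 -0.0055 0.0059
-0.04 34 -0.0041 0.0044
-0.02 33 -0.004 0.003
0.0 37 -0.0042 0.0038
0.02 38 -0.0046 0.0038
0.04 45 -0.0043 0.0047
0.06 43 -0.0047 0.0047
0.08 25 -0.0036 0.0048Traceback (most recent call last):
  File "<stdin>", line 7, in <module>
  File "h.py", line 5, in pix2w
    i=info or camera_info(cam); K=np.array(i["mtx"]); T=np.linalg.inv(np.array(i["world_to_cam"]))
              ~~~~~~~~~~~^^^^^
ValueError: time passes only in moves, steps and waits
```

Emit:
arm_command:
  translation:
    - [-2.7,-2.9,1]
    - [-5.4,-5.8,2]
    - [-8.1,-8.7,3]
    - [-10.8,-11.6,3.5]
    - [-13.5,-14.5,4]
  turn: [0,0,0,0,0]
  hand: [0.5,0.5,0.5,0.5,0.5]

```text
clock: 1.8
eef_pos: [0.2635, 0.2716, 0.2048]
tool_rot: [0.2, 0.98, -0.0, -0.0]
ft_force: [1.0, -0.4, 0.4]
grip_width: 0.0425
```

Emit:
arm_command:
  translation:
    - [-2.7,-2.9,0]
    - [-5.4,-5.8,0]
    - [-8.1,-8.7,0]
    - [-10.8,-11.6,0]
    - [-13.5,-14.5,0]
  turn: [0,0,0,0,0]
  hand: [0.5,0.5,0.5,0.5,0.5]

```text
clock: 2.22
eef_pos: [0.3311, 0.0853, 0.2057]
tool_rot: [0.2, 0.98, 0.0, 0.001]
ft_force: [0.1, 0.1, -0.9]
grip_width: 0.0427
```

Emit:
arm_command:
  translation:
    - [-2.7,-2.9,0]
    - [-5.4,-5.8,0]
    - [-8.1,-8.7,0]
    - [-10.8,-11.6,0]
    - [-13.5,-14.5,0]
  turn: [0,0,0,0,0]
  hand: [0.5,0.5,0.5,0.5,0.5]

```text
clock: 2.63
eef_pos: [0.3983, -0.1015, 0.2056]
tool_rot: [0.201, 0.98, 0.0, 0.001]
ft_force: [0.6, 0.3, -0.7]
grip_width: 0.0429
```

Emit:
arm_command:
  translation:
    - [-2.7,-2.9,0]
    - [-5.4,-5.8,0]
    - [-8.1,-8.7,0]
    - [-10.8,-11.6,0]
    - [-13.5,-14.5,0]
  turn: [0,0,0,0,0]
  hand: [0.5,0.5,0.5,0.5,0.5]

```text
clock: 3.05
eef_pos: [0.4654, -0.2878, 0.2053]
tool_rot: [0.201, 0.98, 0.0, 0.0]
ft_force: [1.6, 0.8, 0.3]
grip_width: 0.0426
```

Emit:
arm_command:
  translation:
    - [-2.2,-2.2,2]
    - [-4.5,-4.4,4]
    - [-6.8,-6.6,6]
    - [-6.8,-6.6,8]
    - [-6.8,-6.6,8]
  turn: [-0.1,-0.2,-0.3,-0.3,-0.3]
  hand: [0.5,0.5,0.5,0.5,0.5]

```text
clock: 3.47
eef_pos: [0.4993, -0.3729, 0.1194]
tool_rot: [0.053, 0.999, 0.003, -0.004]
ft_force: [-1.0, 1.7, -1.3]
grip_width: 0.0427
```

```bash
python3 - <<'E'
from h import *
o=get_obs(); i=camera_info("wrist"); p,d=camera("wrist"); cv2.imwrite("pics/w1.png",p[...,::-1]); np.save("pics/w1.npy",d)
M=R.from_quat(o["tool_rot"]).as_matrix(); print(o["eef_pos"].round(4),M.round(3),o["joint_pos"].round(2))
g=p.astype(int).mean(-1); T=np.linalg.inv(i["world_to_cam"]); K=np.array(i["mtx"])
W=cloud("wrist",d,i)
n,l,st,ce=cv2.connectedComponentsWithStats((g>110).astype(np.uint8))
for j in range(1,n):
    if st[j,4]>300:
        v,u=np.nonzero(l==j); r=np.c_[u,v,np.ones(len(u))]@np.linalg.inv(K).T@T[:3,:3].T
        P=T[:3,3]+r*((.009-T[2,3])/r[:,2])[:,None]
        c,s,a=cv2.minAreaRect((P[:,:2]*1000).astype(np.float32)); print(st[j],np.round(c,1),np.round(s,1),round(a,2),np.median(W[l==j][:,2]).round(4))
E
```

```text
[ 0.4993 -0.3729  0.1194] [[-0.994  0.106 -0.007]
 [ 0.106  0.994  0.006]
 [ 0.008  0.005 -1.   ]] [-0.64  0.56  0.16  1.17  0.   -0.54]
[     0      0    640    467 153024] [ 529.4 -337.7] [450.3 334.6] 84.02 -0.0001
[ 305  103   18  260 3485] [ 502.1 -375.7] [ 11.5 180.5] 84.11 0.0053
[ 250  373  139   60 6960] [ 629.4 -385.3] [105.6  54.3] 85.61 -0.0002
[ 158  426   37   54 1327] [ 664.8 -505. ] [28.4 57.6] 76.44 0.0
```

View pics/w1.png

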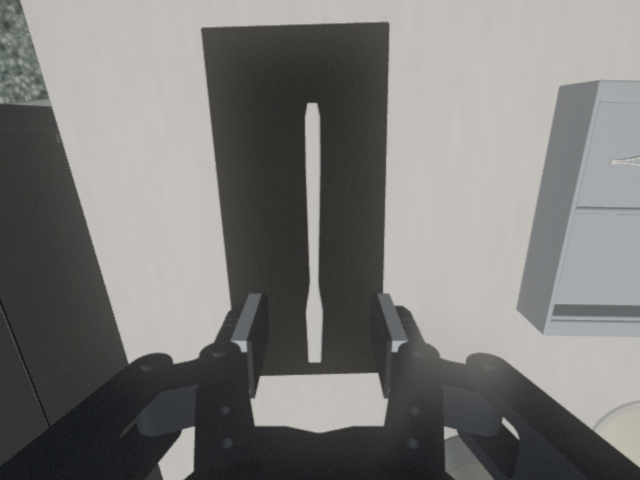

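Emit:
arm_command:
  translation:
    - [-0.1,-0.1,3]
    - [-0.2,-0.2,6]
    - [-0.2,-0.2,7.5]
    - [-0.2,-0.2,8]
    - [-0.2,-0.2,8]
  turn: [0,0,0,0,0]
  hand: [0.6,0.6,0.6,0.6,0.6]

```text
clock: 3.93
eef_pos: [0.5032, -0.3743, 0.0455]
tool_rot: [0.051, 0.999, 0.0, -0.001]
ft_force: [-0.3, 0.1, -0.1]
grip_width: 0.0346
```

Emit:
arm_command:
  translation:
    - [0.1,-0.15,1.5]
    - [0.1,-0.15,2.5]
    - [0.1,-0.15,2.7]
    - [0.1,-0.15,2.7]
    - [0.1,-0.15,2.7]
  turn: [0,0,0,0,0]
  hand: [0.6,0.6,0.6,0.6,0.9]

```text
clock: 4.35
eef_pos: [0.5029, -0.3769, 0.0194]
tool_rot: [0.052, 0.999, -0.0, 0.001]
ft_force: [-0.1, 0.6, -0.2]
grip_width: 0.0237
```

Emit:
arm_command:
  translation:
    - [0,0,0]
    - [0,0,0]
    - [0,0,0]
    - [0,0,0]
    - [0,0,0]
  turn: [0,0,0,0,0]
  hand: [1,1,1,1,1]

```text
clock: 4.77
eef_pos: [0.5031, -0.3771, 0.0196]
tool_rot: [0.052, 0.999, -0.001, 0.001]
ft_force: [-1.3, 0.9, 6.3]
grip_width: 0.0061
```

Emit:
arm_command:
  translation:
    - [0,0,-2]
    - [0,0,-5]
    - [0,0,-8]
    - [0,0,-10]
    - [0,0,-10]
  turn: [0,0,0,0,0]
  hand: [1,1,1,1,1]

```text
clock: 5.18
eef_pos: [0.505, -0.3788, 0.124]
tool_rot: [0.052, 0.999, -0.003, 0.004]
ft_force: [0.8, -0.3, 0.8]
grip_width: 0.0058
```

```bash
python3 - <<'E'
from h import *
o=get_obs(); print(o["grip_width"],o["ft_force"],o["eef_pos"])
p,d=camera("wrist"); cv2.imwrite("pics/w2.png",p[...,::-1]); np.save("pics/w2.npy",d)
E
```

```text
0.005833240097800839 [ 0.84322969 -0.30381298  0.75360414] [ 0.5050359  -0.37880166  0.12397576]
```

View pics/w2.png

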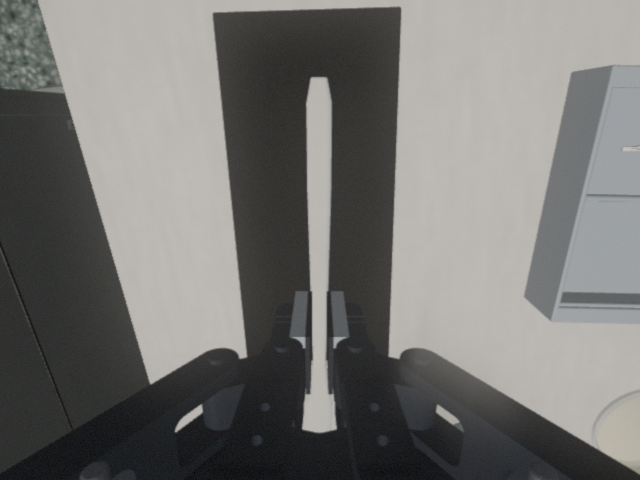

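The spatula is held: the jaws are closed on it at about (330, 320), and it is hanging level over the mat.

Emit:
arm_command:
  translation:
    - [0.4,4,0]
    - [0.8,8,0]
    - [1.3,12,0]
    - [1.7,16,0]
    - [2.1,19.9,0]
  turn: [-0.12,-0.24,-0.36,-0.48,-0.6]
  hand: [1,1,1,1,1]

```text
clock: 5.65
eef_pos: [0.5004, -0.1746, 0.1165]
tool_rot: [-0.248, 0.969, 0.001, -0.001]
ft_force: [0.1, 0.4, -0.0]
grip_width: 0.0059
```

Emit:
arm_command:
  translation:
    - [-0.6,0.3,0]
    - [-1.5,0.7,0]
    - [-3,1.5,0]
    - [-4.5,2.3,0]
    - [-5.8,2.9,0]
  turn: [-0.12,-0.24,-0.36,-0.48,-0.6]
  hand: [1,1,1,1,1]

```text
clock: 6.07
eef_pos: [0.5385, -0.1223, 0.1166]
tool_rot: [-0.524, 0.852, 0.001, -0.001]
ft_force: [-0.6, -0.2, -0.7]
grip_width: 0.0063
```

Emit:
arm_command:
  translation:
    - [0,0,0]
    - [0,0,0]
    - [0,0,0]
    - [0,0,0]
    - [0,0,0]
  turn: [-0.12,-0.24,-0.35,-0.35,-0.35]
  hand: [1,1,1,1,1]

```text
clock: 6.48
eef_pos: [0.5384, -0.1233, 0.1169]
tool_rot: [-0.661, 0.751, 0.001, -0.001]
ft_force: [-0.6, -0.1, -0.5]
grip_width: 0.0058
```

```bash
python3 - <<'E'
from h import *
o=get_obs(); M=R.from_quat(o["tool_rot"]).as_matrix(); print(o["eef_pos"].round(4),M.round(3).tolist(),o["joint_pos"].round(2),o["grip_width"])
i=camera_info("wrist"); p,d=camera("wrist"); cv2.imwrite("pics/w3.png",p[...,::-1]); np.save("pics/w3.npy",d)
W=cloud("wrist",d,i); T=(W-o["eef_pos"])@M
# spatula points in tool frame
k=(d>0)&(abs(T[...,1])<.012)&(abs(T[...,0])<.11)&(abs(T[...,2]-.012)<.02)
P=T[k]; print(k.sum())
for lo in np.arange(-.11,.11,.02):
    q=P[(P[:,0]>=lo)&(P[:,0]<lo+.02)]
    if len(q)>5: print(round(lo,2),len(q),np.median(q,0).round(4),q[:,0].min().round(4),q[:,0].max().round(4))
E
```

```text
[ 0.5384 -0.1233  0.1169] [[-0.127, -0.992, -0.003], [-0.992, 0.127, 0.001], [-0.0, 0.003, -1.0]] [-0.23  0.43 -0.07  1.07 -0.   -1.67] 0.0058454244561459865
8207
-0.07 627 [-0.0572  0.0007  0.0148] -0.0656 -0.05
-0.05 687 [-0.0413  0.0007  0.0148] -0.05 -0.0301
-0.03 540 [-0.0195  0.0006  0.0147] -0.03 -0.01
-0.01 1037 [0.005  0.0002 0.0139] -0.01 0.01
0.01 1523 [0.0126 0.0006 0.0137] 0.01 0.03
0.03 1089 [0.0406 0.0002 0.0143] 0.03 0.05
0.05 1291 [0.0607 0.0002 0.0142] 0.05 0.0699
0.07 1384 [0.0795 0.0002 0.0141] 0.0701 0.09
0.09 29 [0.0902 0.0005 0.0143] 0.09 0.0905
```

View pics/w3.png

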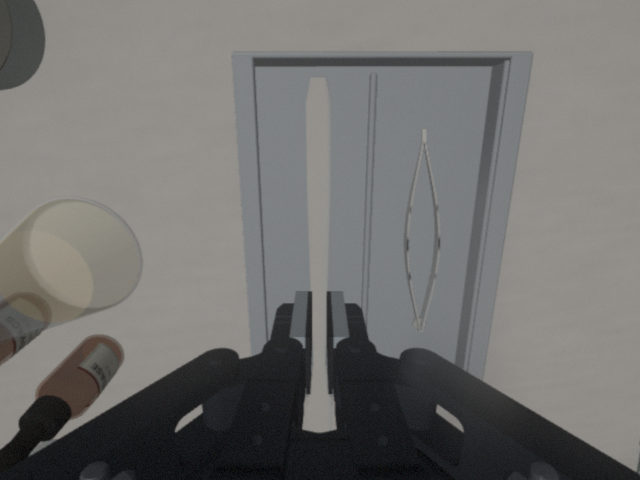

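The spatula is over the left-hand (far, empty) trough at about column 318, parallel to the rib. The forceps are in the other trough at about (240, 423). Lowering now.

Emit:
arm_command:
  translation:
    - [0,-0.1,2.5]
    - [0,-0.1,5]
    - [0,-0.1,7]
    - [0,-0.1,8.5]
    - [0,-0.1,8.8]
  turn: [0,0,0,0,0]
  hand: [1,1,1,1,1]

```text
clock: 6.95
eef_pos: [0.5375, -0.1232, 0.0269]
tool_rot: [-0.661, 0.75, 0.003, -0.002]
ft_force: [-1.0, 0.3, -0.0]
grip_width: 0.0056
```

Emit:
arm_command:
  translation:
    - [0,0,0.1]
    - [0,0,0.2]
    - [0,0,0.3]
    - [0,0,0.4]
    - [0,0,0.4]
  turn: [0,0,0,0,0]
  hand: [1,1,1,1,1]

```text
clock: 7.37
eef_pos: [0.5409, -0.1238, 0.0272]
tool_rot: [-0.662, 0.75, -0.001, 0.001]
ft_force: [1.2, -0.7, 0.1]
grip_width: 0.0054
```

Emit:
arm_command:
  translation:
    - [0,0,0]
    - [0,0,0.1]
  turn: [0,0]
  hand: [1,1]

```text
clock: 7.53
eef_pos: [0.5408, -0.1237, 0.026]
tool_rot: [-0.662, 0.75, -0.001, 0.0]
ft_force: [0.4, -0.2, -1.1]
grip_width: 0.0058
```

Emit:
arm_command:
  translation:
    - [0,0,0.1]
    - [0,0,0.2]
    - [0,0,0.2]
  turn: [0,0,0]
  hand: [1,1,1]

```text
clock: 7.78
eef_pos: [0.5401, -0.1236, 0.0231]
tool_rot: [-0.662, 0.75, 0.0, -0.0]
ft_force: [-0.5, -0.2, 0.4]
grip_width: 0.0061
```

Close to the floor now; release gently and rise.

Emit:
arm_command:
  translation:
    - [0,0,0.05]
    - [0,0,0.05]
    - [0,0,0.05]
    - [0,0,0.05]
    - [0,0,0.05]
  turn: [0,0,0,0,0]
  hand: [0.85,0.76,0.76,0.76,0.76]

```text
clock: 8.2
eef_pos: [0.5403, -0.1237, 0.0228]
tool_rot: [-0.662, 0.75, -0.0, 0.0]
ft_force: [0.6, -0.5, -0.4]
grip_width: 0.0208
```

Emit:
arm_command:
  translation:
    - [0,0,-1]
    - [0,0,-3]
    - [0,0,-6]
    - [0,0,-10]
    - [0,0,-14]
  turn: [0,0,0,0,0]
  hand: [0.76,0.76,0.76,0.76,0.76]

```text
clock: 8.62
eef_pos: [0.5393, -0.1234, 0.1643]
tool_rot: [-0.662, 0.75, 0.001, -0.001]
ft_force: [0.8, 0.2, 0.0]
grip_width: 0.0206
```

```bash
python3 - <<'E'
from h import *
o=get_obs(); M=R.from_quat(o["tool_rot"]).as_matrix(); print(o["eef_pos"].round(4),M.round(3).tolist(),o["grip_width"])
i=camera_info("wrist"); p,d=camera("wrist"); cv2.imwrite("pics/w4.png",p[...,::-1]); np.save("pics/w4.npy",d)
print(spot_point("wrist","spatula_mid")[:1]); 
for q in spot_point("wrist","spatula_mid")[:1]: print(pix2w("wrist",q["location"],z=.009,info=i))
for n,z in (("groove_mouth",.033),("groove_end",.033),("full_trough",.006),("empty_trough",.006),("forceps_mid",.011)):
    for q in spot_point("wrist",n)[:1]: print(n,q,pix2w("wrist",q["location"],z=z,info=i).round(4))
W=cloud("wrist",d,i)
def box(x0,x1,y0,y1,z0,z1): return (d>0)&(W[...,0]>x0)&(W[...,0]<x1)&(W[...,1]>y0)&(W[...,1]<y1)&(W[...,2]>z0)&(W[...,2]<z1)
m=box(.38,.62,-.21,-.0,.034,.045)
for nm,mm in (("near",m&(W[...,0]<.5)),("far",m&(W[...,0]>.5))):
    P=W[mm]
    if len(P)>20: k=np.polyfit(P[:,1],P[:,0],1); res=P[:,0]-np.polyval(k,P[:,1]); print(nm,len(P),"slope",k[0].round(4),"x at y=-.12",np.polyval(k,-.12).round(4),np.percentile(res,[2,98]).round(4),np.median(P[:,2]).round(4))
E
```

```text
[ 0.5393 -0.1234  0.1643] [[-0.124, -0.992, -0.002], [-0.992, 0.124, 0.0], [-0.0, 0.002, -1.0]] 0.02062375536541369
[{'location': [222.9, 314.3], 'conf': 0.9}]
[ 0.54216272 -0.12258285  0.009     ]
groove_mouth {'location': [222.4, 313.2], 'conf': 0.33} [ 0.5418 -0.1296  0.033 ]
groove_end {'location': [68.5, 369.6], 'conf': 0.96} [ 0.4936 -0.225   0.033 ]
full_trough {'location': [223.1, 407.6], 'conf': 0.81} [ 0.4695 -0.1125  0.006 ]
empty_trough {'location': [219.8, 318.5], 'conf': 0.7} [ 0.5387 -0.1239  0.006 ]
forceps_mid {'location': [218.0, 403.7], 'conf': 0.84} [ 0.4733 -0.1185  0.011 ]
near 4351 slope 0.1254 x at y=-.12 0.4363 [-0.0055  0.0051] 0.0383
far 3060 slope 0.1265 x at y=-.12 0.5769 [-0.0052  0.0053] 0.0383
```

View pics/w4.png

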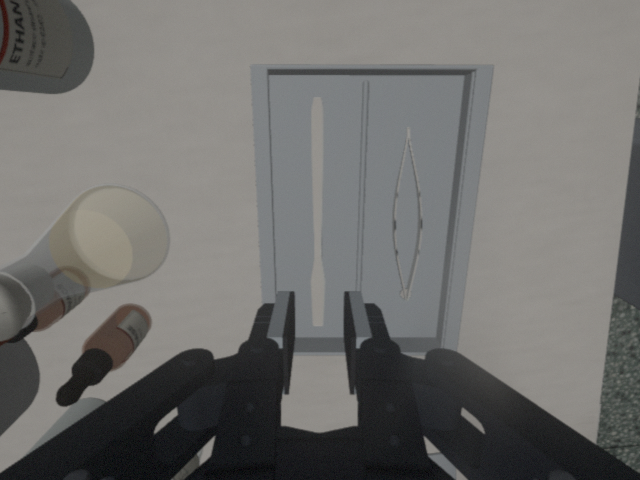

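The spatula lies flat in the empty trough at about (215, 317), parallel to the rib. The forceps are untouched at about (218, 406). Next, the lid.

Emit:
arm_command:
  translation:
    - [-4,0.9,0]
    - [-8,1.8,0]
    - [-12,2.8,0]
    - [-16,3.7,0]
    - [-20,4.6,0]
  turn: [0.12,0.24,0.36,0.48,0.6]
  hand: [0.5,0.5,0.5,0.5,0.5]

```text
clock: 9.43
eef_pos: [0.5198, 0.0667, 0.1613]
tool_rot: [-0.423, 0.906, 0.001, -0.002]
ft_force: [0.7, -0.1, -0.2]
grip_width: 0.0424
```

Emit:
arm_command:
  translation:
    - [-2.1,2.3,0]
    - [-4.2,4.6,0]
    - [-6.3,6.9,0]
    - [-8.4,9.2,0]
    - [-10.3,11.3,0]
  turn: [0.12,0.24,0.36,0.48,0.6]
  hand: [0.5,0.5,0.5,0.5,0.5]

```text
clock: 9.85
eef_pos: [0.4984, 0.2182, 0.1612]
tool_rot: [-0.137, 0.991, -0.0, -0.002]
ft_force: [0.9, 0.2, 0.2]
grip_width: 0.0424
```

Emit:
arm_command:
  translation:
    - [0,0,0]
    - [0,0,0]
    - [0,0,0]
    - [0,0,0]
  turn: [0.12,0.23,0.23,0.23]
  hand: [0.5,0.5,0.5,0.5]

```text
clock: 10.18
eef_pos: [0.499, 0.2165, 0.1615]
tool_rot: [-0.026, 1.0, -0.001, -0.001]
ft_force: [-0.8, -0.0, -0.1]
grip_width: 0.0424
```

```bash
python3 - <<'E'
from h import *
o=get_obs(); M=R.from_quat(o["tool_rot"]).as_matrix(); print(o["eef_pos"].round(4),M.round(3).tolist(),"yang",np.degrees(np.arctan2(M[1,1],M[0,1])),o["joint_pos"].round(2))
i=camera_info("wrist"); p,d=camera("wrist"); cv2.imwrite("pics/w5.png",p[...,::-1]); np.save("pics/w5.npy",d)
for q in spot_point("wrist","lid_handle")[:2]: print(q,pix2w("wrist",q["location"],z=.03,info=i).round(4))
W=cloud("wrist",d,i); T=(W-o["eef_pos"])@M
def box(x0,x1,y0,y1,z0,z1): return (d>0)&(W[...,0]>x0)&(W[...,0]<x1)&(W[...,1]>y0)&(W[...,1]<y1)&(W[...,2]>z0)&(W[...,2]<z1)
def rect(P,n):
    (c,s,a)=cv2.minAreaRect((P[:,:2]*1000).astype(np.float32)); m=P.mean(0); w=np.linalg.svd(P[:,:2]-m[:2],full_matrices=False)[2][0]
    print(n,len(P),np.round(c,1),np.round(s,1),round(a,2),"z",np.percentile(P[:,2],[5,50,95]).round(4),w.round(4))
rect(W[box(.43,.58,.2,.27,.03,.045)],"bar top")
m=box(.38,.65,.08,.4,.0022,.006); n,l,st,ce=cv2.connectedComponentsWithStats(cv2.morphologyEx(m.astype(np.uint8),cv2.MORPH_OPEN,np.ones((3,3))))
j=1+np.argmax(st[1:,4]); rect(W[l==j],"plate")
E
```

```text
[0.499  0.2165 0.1615] [[-0.999, -0.053, -0.002], [-0.053, 0.999, -0.001], [0.003, -0.001, -1.0]] yang 93.01591316525499 [ 0.41  0.38 -0.03  1.17 -0.    0.36]
{'location': [235.7, 342.3], 'conf': 0.8} [0.501  0.2341 0.03  ]
bar top 1915 [503.4 234.5] [81.5 12.1] 1.34 z [0.0356 0.0377 0.0389] [0.9997 0.0236]
plate 41361 [503.8 234.3] [142.  209.9] 1.34 z [0.0031 0.0044 0.0055] [-0.0203  0.9998]
```

View pics/w5.png

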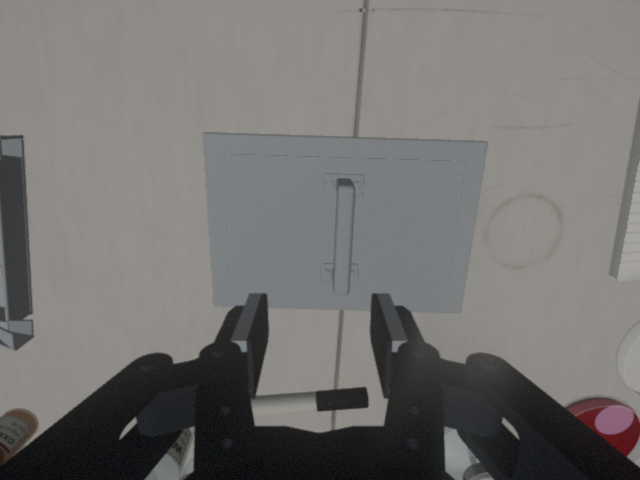

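The lid is centred at about (222, 345), with the bar running vertically in the picture. The plate fit (142 x 210 mm) matches its size exactly. Lowering onto the bar.

Emit:
arm_command:
  translation:
    - [-0.3,0.9,3]
    - [-0.55,1.8,6]
    - [-0.55,1.8,9]
    - [-0.55,1.8,11]
    - [-0.55,1.8,11.5]
  turn: [0.03,0.03,0.03,0.03,0.03]
  hand: [0.5,0.5,0.5,0.5,0.5]

```text
clock: 10.7
eef_pos: [0.5015, 0.2332, 0.0436]
tool_rot: [-0.01, 1.0, -0.002, -0.004]
ft_force: [-0.8, -0.2, -0.8]
grip_width: 0.043
```

Emit:
arm_command:
  translation:
    - [0,0,0.7]
    - [0,0,1.4]
    - [0,0,2]
    - [0,0,2]
    - [0,0,2]
  turn: [0,0,0,0,0]
  hand: [0.5,0.5,0.5,0.5,0.5]

```text
clock: 11.12
eef_pos: [0.5048, 0.235, 0.0284]
tool_rot: [-0.01, 1.0, 0.0, 0.0]
ft_force: [0.2, -0.7, -0.4]
grip_width: 0.0429
```

Emit:
arm_command:
  translation:
    - [0.1,-0.1,0.2]
    - [0.1,-0.1,0.2]
    - [0.1,-0.1,0.2]
    - [0.1,-0.1,0.2]
    - [0.1,-0.1,0.2]
  turn: [0,0,0,0,0]
  hand: [0.5,0.7,1,1,1]

```text
clock: 11.53
eef_pos: [0.5037, 0.2341, 0.0264]
tool_rot: [-0.01, 1.0, 0.0, 0.0]
ft_force: [-0.3, 0.2, 3.6]
grip_width: 0.011
```

Emit:
arm_command:
  translation:
    - [0,0,0]
    - [0,0,0]
    - [0,0,0]
  turn: [0,0,0]
  hand: [1,1,1]

```text
clock: 11.78
eef_pos: [0.5038, 0.2341, 0.0264]
tool_rot: [-0.01, 1.0, 0.0, 0.0]
ft_force: [-1.4, -0.2, 5.9]
grip_width: 0.0108
```

Emit:
arm_command:
  translation:
    - [0,0,-1]
    - [0,0,-2]
    - [0,0,-3.5]
    - [0,0,-3.5]
    - [0,0,-3.5]
  turn: [0,0,0,0,0]
  hand: [1,1,1,1,1]

```text
clock: 12.2
eef_pos: [0.5043, 0.2343, 0.0618]
tool_rot: [-0.01, 1.0, 0.0, 0.001]
ft_force: [-0.3, -0.0, -3.1]
grip_width: 0.011
```

Emit:
arm_command:
  translation:
    - [-0.4,-2,0]
    - [-1,-5,0]
    - [-1.8,-8,0]
    - [-2.5,-10.5,0]
    - [-3,-12,0]
  turn: [0.02,0.05,0.09,0.12,0.147]
  hand: [1,1,1,1,1]

```text
clock: 12.62
eef_pos: [0.5354, 0.1118, 0.0598]
tool_rot: [0.065, 0.998, -0.001, -0.001]
ft_force: [-0.4, -0.2, -2.5]
grip_width: 0.0108
```

Emit:
arm_command:
  translation:
    - [0,0,0]
    - [0,0,0]
    - [0,0,0]
  turn: [0,0,0]
  hand: [1,1,1]

```text
clock: 12.87
eef_pos: [0.5351, 0.1148, 0.0601]
tool_rot: [0.064, 0.998, 0.0, -0.001]
ft_force: [-0.5, -0.1, -3.1]
grip_width: 0.011
```

```bash
cat > lid.py <<'E'
from h import *
import sys
o=get_obs(); M=R.from_quat(o["tool_rot"]).as_matrix()
yc=np.array([.125,.9922]); xc=np.array([.9922,-.125]); C=np.array([.5063,-.1195])
e=o["eef_pos"]; print("tcp",e.round(4),"case xy",((e[:2]-C)@xc).round(4),((e[:2]-C)@yc).round(4),"yang",np.degrees(np.arctan2(M[1,1],M[0,1])).round(2),"z",M[:,2].round(3),"w",o["grip_width"].round(4),"ft",o["ft_force"].round(1),o["ft_torque"].round(2))
for cam in sys.argv[2:]:
    i=camera_info(cam); p,d=camera(cam); cv2.imwrite(f"pics/{cam}{sys.argv[1]}.png",p[...,::-1]); np.save(f"pics/{cam}{sys.argv[1]}.npy",d)
    W=cloud(cam,d,i); zl=e[2]-.0264+.004
    Q=np.stack([(W[...,:2]-C)@xc,(W[...,:2]-C)@yc],-1)
    yt=(e[:2]-C)@yc
    m=(d>0)&(abs(Q[...,0])<.09)&(abs(Q[...,1]-yt)<.13)&(Q[...,1]>.122)&(abs(W[...,2]-zl)<.008)
    P=W[m]; (c,s,a)=cv2.minAreaRect((Q[m]*1000).astype(np.float32)); A=np.linalg.lstsq(np.c_[Q[m],np.ones(m.sum())],P[:,2],rcond=None)[0]
    print(cam,m.sum(),"case frame centre",np.round(c,1),np.round(s,1),round(a,2),"z med",np.median(P[:,2]).round(4),"tilt x,y",A[:2].round(4))
E
python3 lid.py a wrist top
```

```text
Traceback (most recent call last):
  File "lid.py", line 5, in <module>
    e=o["eef_pos"]; print("tcp",e.round(4),"case xy",((e[:2]-C)@xc).round(4),((e[:2]-C)@yc).round(4),"yang",np.degrees(np.arctan2(M[1,1],M[0,1])).round(2),"z",M[:,2].round(3),"w",o["grip_width"].round(4),"ft",o["ft_force"].round(1),o["ft_torque"].round(2))
                                                                                                                                                                                   ^^^^^^^^^^^^^^^^^^^^^
AttributeError: 'float' object has no attribute 'round'
```

```bash
sed -i 's/o\["grip_width"\].round(4)/o["grip_width"]/' lid.py; python3 lid.py a wrist top scene
```

```text
tcp [0.5351 0.1148 0.0601] case xy -0.0007 0.236 yang 82.72 z [-0.002  0.    -1.   ] w 0.01096448523013035 ft [-0.5 -0.1 -3.1] [-0.02  0.02  0.  ]
wrist 104188 case frame centre [ -4.4 231.8] [220.3 149.5] 89.74 z med 0.0382 tilt x,y [ 0.0002 -0.0027]
top 3473 case frame centre [  1.  195.8] [146.4 147.4] 0.01 z med 0.0392 tilt x,y [-0.003   0.0029]
scene 3938 case frame centre [  0.8 232.6] [160.  220.9] 0.05 z med 0.0398 tilt x,y [ 0.0003 -0.0003]
```

View pics/wrista.png

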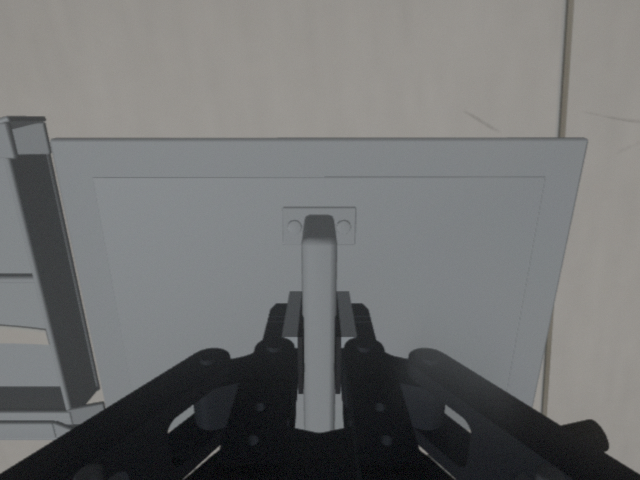

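The lid is level. Its leading edge is just short of the flared mouth at about (60–100, left) in the picture, with edges parallel. I'll lower it 2.7 mm to groove height and feed it in slowly.

Emit:
arm_command:
  translation:
    - [-0.05,0,0.2]
    - [-0.05,0,0.27]
    - [-0.05,0,0.27]
    - [-0.05,-0.5,0.27]
    - [-0.05,-1,0.27]
  turn: [0,0,0,0,0]
  hand: [1,1,1,1,1]

```text
clock: 13.43
eef_pos: [0.5349, 0.1045, 0.0581]
tool_rot: [0.063, 0.998, -0.0, 0.0]
ft_force: [0.9, 0.6, -2.7]
grip_width: 0.011
```

Emit:
arm_command:
  translation:
    - [0,-0.6,0]
    - [0,-1.2,0]
    - [0,-1.8,0]
    - [0,-2.4,0]
    - [0,-3,0]
  turn: [0,0,0,0,0]
  hand: [1,1,1,1,1]

```text
clock: 13.85
eef_pos: [0.5311, 0.0739, 0.0582]
tool_rot: [0.064, 0.998, -0.0, 0.0]
ft_force: [-0.1, 0.5, -2.8]
grip_width: 0.0111
```

```bash
python3 lid.py b
```

```text
tcp [0.5311 0.0739 0.0582] case xy 0.0004 0.195 yang 82.67 z [ 0. -0. -1.] w 0.011074722312131538 ft [-0.1  0.5 -2.8] [-0.02  0.04 -0.06]
```

Emit:
arm_command:
  translation:
    - [0,-0.6,0.07]
    - [0,-1.3,0.07]
    - [0,-2,0.07]
    - [0,-2.8,0.07]
    - [0,-3.6,0.07]
  turn: [0,0,0,0,0]
  hand: [1,1,1,1,1]

```text
clock: 14.27
eef_pos: [0.5265, 0.0383, 0.0574]
tool_rot: [0.064, 0.998, -0.0, 0.0]
ft_force: [-0.4, -0.5, -1.9]
grip_width: 0.0108
```

Emit:
arm_command:
  translation:
    - [0,-0.8,0]
    - [0,-1.6,0]
    - [0,-2.4,0]
    - [0,-3.2,0]
    - [0,-4,0]
  turn: [0,0,0,0,0]
  hand: [1,1,1,1,1]

```text
clock: 14.68
eef_pos: [0.5214, -0.0014, 0.0574]
tool_rot: [0.064, 0.998, -0.0, 0.0]
ft_force: [0.5, -0.4, -2.5]
grip_width: 0.0112
```

```bash
python3 lid.py b scene
```

```text
tcp [ 0.5214 -0.0014  0.0574] case xy 0.0002 0.1191 yang 82.69 z [ 0. -0. -1.] w 0.01118950635515367 ft [ 0.5 -0.4 -2.5] [ 0.03  0.01 -0.  ]
scene 1393 case frame centre [ -4.8 174.2] [150.6 104. ] 0.12 z med 0.0369 tilt x,y [ 0.0043 -0.0055]
```

View pics/sceneb.png

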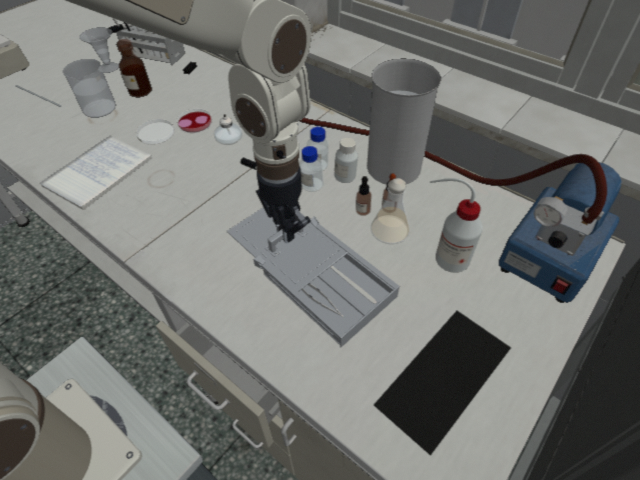

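The lid is halfway in, under both rims, with its front edge at about (350, 262). There is no sign of binding, so I'll continue. 120 mm remain.

Emit:
arm_command:
  translation:
    - [0,-0.8,0]
    - [0,-1.7,0]
    - [0,-2.6,0]
    - [0,-3.5,0]
    - [0,-4.5,0]
  turn: [0,0,0,0,0]
  hand: [1,1,1,1,1]

```text
clock: 15.15
eef_pos: [0.5157, -0.046, 0.0574]
tool_rot: [0.064, 0.998, 0.0, -0.0]
ft_force: [-0.8, -0.7, -2.5]
grip_width: 0.0109
```

Emit:
arm_command:
  translation:
    - [0,-1,0]
    - [0,-2,0]
    - [0,-3,0]
    - [0,-4,0]
    - [0,-5,0]
  turn: [0,0,0,0,0]
  hand: [1,1,1,1,1]

```text
clock: 15.57
eef_pos: [0.5093, -0.0959, 0.0574]
tool_rot: [0.064, 0.998, 0.0, -0.0]
ft_force: [-0.8, 0.6, -1.5]
grip_width: 0.011
```

```bash
python3 lid.py c
```

```text
tcp [ 0.5093 -0.0959  0.0574] case xy -0.0 0.0238 yang 82.69 z [-0.  0. -1.] w 0.011044609763514984 ft [-0.8  0.6 -1.5] [-0.    0.01 -0.04]
```

Emit:
arm_command:
  translation:
    - [0,-0.7,0]
    - [0,-1.4,0]
    - [0,-1.9,0]
    - [0,-2.2,0]
    - [0,-2.2,0]
  turn: [0,0,0,0,0]
  hand: [1,1,1,1,1]

```text
clock: 15.98
eef_pos: [0.5066, -0.1172, 0.0574]
tool_rot: [0.064, 0.998, -0.0, 0.0]
ft_force: [0.0, -0.7, -2.5]
grip_width: 0.0107
```

Emit:
arm_command:
  translation:
    - [0,-0.1,0]
    - [0,-0.2,0]
    - [0,-0.3,0]
    - [0,-0.3,0]
  turn: [0,0,0,0]
  hand: [1,1,1,1]

```text
clock: 16.32
eef_pos: [0.5063, -0.1194, 0.0574]
tool_rot: [0.063, 0.998, -0.0, -0.0]
ft_force: [0.2, 0.3, -2.5]
grip_width: 0.0108
```

```bash
python3 lid.py c
```

```text
tcp [ 0.5063 -0.1194  0.0574] case xy -0.0 0.0001 yang 82.72 z [-0.  0. -1.] w 0.010778672678142216 ft [ 0.2  0.3 -2.5] [-0.03  0.01  0.01]
```

Emit:
arm_command:
  translation:
    - [0,-0.1,0]
    - [0,-0.2,0]
    - [0,-0.2,0]
  turn: [0,0,0]
  hand: [1,1,1]

```text
clock: 16.57
eef_pos: [0.5062, -0.1203, 0.0575]
tool_rot: [0.063, 0.998, 0.001, 0.0]
ft_force: [1.2, 5.7, -1.2]
grip_width: 0.0106
```

Emit:
arm_command:
  translation:
    - [0,-0.1,0]
    - [0,-0.2,0]
    - [0,-0.2,0]
  turn: [0,0,0]
  hand: [1,1,1]

```text
clock: 16.82
eef_pos: [0.5062, -0.1204, 0.0578]
tool_rot: [0.063, 0.998, 0.003, 0.0]
ft_force: [-0.5, 10.7, 0.8]
grip_width: 0.0111
```

Contact at case y ≈ -1 mm, exactly where the closed end should be. I'll relax the push, lower the lid onto the ledges, open and withdraw.

Emit:
arm_command:
  translation:
    - [0,0.2,0]
    - [0,0.25,0.08]
    - [0,0.25,0.15]
    - [0,0.25,0.15]
  turn: [0,0,0,0]
  hand: [1,1,1,1]

```text
clock: 17.15
eef_pos: [0.5063, -0.1203, 0.0564]
tool_rot: [0.063, 0.998, 0.001, 0.0]
ft_force: [-0.6, 5.9, 2.4]
grip_width: 0.0108
```

Emit:
arm_command:
  translation:
    - [0,0,0]
    - [0,0,0]
    - [0,0,0]
    - [0,0,0]
    - [0,0,0]
  turn: [0,0,0,0,0]
  hand: [0.8,0.6,0.5,0.5,0.5]

```text
clock: 17.57
eef_pos: [0.5061, -0.1216, 0.0559]
tool_rot: [0.064, 0.998, -0.0, 0.0]
ft_force: [-0.2, 0.0, 0.6]
grip_width: 0.0427
```

Emit:
arm_command:
  translation:
    - [0,0,-1]
    - [0,0,-3]
    - [0,0,-6]
    - [0,0,-10]
    - [0,0,-14]
  turn: [0,0,0,0,0]
  hand: [0.5,0.5,0.5,0.5,0.5]

```text
clock: 17.98
eef_pos: [0.5051, -0.121, 0.1974]
tool_rot: [0.064, 0.998, 0.0, -0.001]
ft_force: [1.0, -1.0, -0.7]
grip_width: 0.0427
```

```bash
cat > chk.py <<'E'
from h import *
o=get_obs(); print(o["clock"],o["eef_pos"],o["ft_force"])
yc=np.array([.125,.9922]); xc=np.array([.9922,-.125]); C=np.array([.5063,-.1195])
i=camera_info("wrist"); p,d=camera("wrist"); cv2.imwrite("pics/w9.png",p[...,::-1])
W=cloud("wrist",d,i); Q=np.concatenate([(W[...,:2]-C)@np.c_[xc,yc],W[...,2:]],-1)
m=(d>0)&(abs(Q[...,0])<.06)&(abs(Q[...,1])<.05)&(Q[...,2]>.056)&(Q[...,2]<.08)
c,s,a=cv2.minAreaRect((Q[m][:,:2]*1000).astype(np.float32)); print("bar",m.sum(),c,s,a,np.median(Q[m][:,2]))
m=(d>0)&(abs(Q[...,0])<.055)&(Q[...,1]>-.13)&(Q[...,1]<.13)&(abs(Q[...,2]-.034)<.009)
A=np.linalg.lstsq(np.c_[Q[m][:,:2],np.ones(m.sum())],Q[m][:,2],rcond=None)[0]; print("plate z, tilt",A.round(4),"y range",np.percentile(Q[m][:,1],[.2,99.8]).round(4))
E
python3 chk.py
```

```text
17.9833 [ 0.50508271 -0.12102598  0.19738944] [ 0.95685796 -0.97308034 -0.72064064]
bar 1844 (-0.26302337646484375, -0.19739723205566406) (11.83378791809082, 81.29322052001953) 89.70268249511719 0.06782254085220749
plate z, tilt [ 0.0001 -0.0042  0.0346] y range [-0.1077  0.1067]
```

View pics/w9.png

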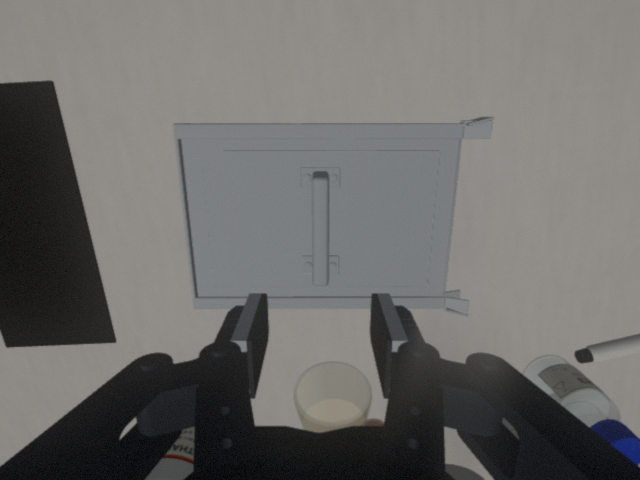

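The lid is home between both rims, with its bar at about (230, 320). The bar's centre measures (-0.3, -0.2) mm in the case frame and its top 67.8 mm (68 expected), and the plate is level. The gripper is clear, so I'll let it settle and hand in.

Emit:
arm_command:
  translation:
    - [0,0,0]
    - [0,0,0]
    - [0,0,0]
    - [0,0,0]
    - [0,0,0]
  turn: [0,0,0,0,0]
  hand: [0.5,0.5,0.5,0.5,0.5]

```text
clock: 18.45
eef_pos: [0.505, -0.1209, 0.1944]
tool_rot: [0.064, 0.998, 0.0, -0.002]
ft_force: [0.2, 0.7, -0.3]
grip_width: 0.0428
```

```bash
python3 -c "
from workcell import *
print(job_done())"
```

```text
the job is handed in; nothing more can be done
None
```

I laid the spatula in the empty trough and slid the lid home, then let go, backed the arm clear and handed the job in at about 18.5 s of the 56 s allowed.

- **Spatula:** after I let go, the wrist picture showed it flat and parallel to the rib, about 2.5 mm from the middle of the trough.
- **Forceps:** they still lay in their own trough, seen before and halfway through closing. I could not check them or the spatula again once the lid covered them.
- **Lid:** it met the closed end at case y ≈ -1 mm, with a push of about 10 N. After release the handle measured (-0.3, -0.2) mm in the case frame, with its top at 67.8 mm (68 expected). The plate fit gave a tilt of about 4 mrad, well within the 0.03 rad limit.
- **Bystanders:** the arm stayed clear of the bottles and the flask throughout. I saw no sign that they had moved, but I did not measure them again at the end.

One disagreement: while the lid was held at the mouth of the case, my rough camera fit of the plate came out several millimetres off the arm's own position reading. The fit had taken in parts of the fingers and the case, so I ignored it. The lid then slid in without binding, which bears out the arm's reading.

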